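# Latch the blue split mould

## Robot

A 6-joint arm with a two-finger parallel gripper is mounted at the origin on a cart in front of the work surface, level with it; the furniture and walls round the work are solid. World frame = base frame: x ahead of the robot, y to its left, z up, the work surface at z = 0. Lengths are in m, angles in rad, forces in N, time in s.
With the tool pointing down it reaches from about 0.375 to 0.975 m from the base axis. Payload 3.8 kg.
Tool frame: the origin (TCP) lies midway between the tips of the shut fingers; the grasp point (between the pads) lies 19 mm behind it; z points along the fingers, y is the line along which they close (so a half turn about z gives the same grasp; the last joint's range is limited). The gripper opens to 85 mm and grips with 20 to 120 N. Pads are 22 mm wide; open, the fingers measure 114 mm over their backs; the gripper's body (76 mm by 85 mm) begins 54 mm behind the grasp point. The pads swing forward as they close: fully open they stand 13 mm farther back than shut.
Start: joints at [-1.146, 0.264, 1.604, -0, 1.274, -0.037], TCP at [0.301, -0.604, 0.231] pointing down, gripper open.
Joint ranges: [-2.63, 2.63], [-0.94, 2.18], [0.31, 2.57], [-1.31, 4.45], [0, 2.66], [-2.55, 2.55]. Speed limits (rad/s): [2.57, 2.57, 3.14, 3.14, 3.14, 3.14].

## Interface

Orientations are given as [roll, pitch, yaw] about the fixed x, y, z axes, in that order (R = Rz(yaw) Ry(pitch) Rx(roll)).
In Python, from station import ctrl gives the robot as it stands.
- The arm moves only by the tool jog_arm, never from a script. Its argument "series" is a list that holds one entry, the list of rows, each a list of 7 numbers: the turn, a rotation vector about the tool's x, y, z normalised to -1 to 1, where 1 is 6 degrees, then the shift along the tool's x, y, z normalised to -1 to 1, where 1 is 0.025 m, then the finger opening in mm, from 0 to 85.4. In form: [[[wx, wy, wz, tx, ty, tz, hand], ...]]. A call has 1 to 10 rows; each row shifts and turns the commanded pose from where the row before left it, along the tool's axes as they then stand; what a row does not reach is not made up. A row lasts 1/10 s, in which the tool goes at most 50 mm and 8.59 degrees, less where a joint would pass 70% of its speed; a pose out of reach is approached as far as the arm can. A call with a number of a shift or a turn outside -1 to 1 is refused whole. A call with a gripper value outside its range is refused whole. The fingers move at their own pace and stop on an object; the grip force is fixed at half the most. Time passes only in rows, so rows that do not move let the fingers close. It gives the time, the measured TCP pose, the force, the opening and the grip force at its end, in the units of the state.
- ctrl.observe(): the state, without advancing time (a new reading comes with each control period).
- ctrl.grab_frame(name): name is "scene" or "top"; returns the picture (480x640x3 uint8, red, green, blue); there is no depth.
- ctrl.get_calibration(name): a dict with "fx", "fy", "cx", "cy" (pixels), "cam_to_world" (4x4, takes a point from camera to world coordinates). Camera axes: x right, y up, looking along -z (the intrinsics and any distortion apply to the point x, -y, -z); pixel columns grow to the right and rows downward; lengths in m; the calibration is good to about 2 mm. A picture is of the moment at which its call begins. get_calibration takes no time and is no camera call.
- ctrl.hand_in(): hands the job in; it is judged then, once.
The state is a dict: "time_s": time; "q": joint angles; "qvel": joint speeds; "effort": joint torques, N m; "ee_pos": TCP position; "tcp_rot": TCP orientation; "ft_force": force on the tool from outside, world axes, zero at the start; "moment": the same for the moment, N m; "gripper_width": finger opening in m; "gripper_force": force on a finger pad.
Only numpy, scipy, OpenCV 4.12 (cv2) and the standard library are available. Lean on these libraries where they do the work, as an engineer would, in place of code of your own. Each camera call takes 0.05 s, during which the arm holds its last target. There are 200 camera calls.

## Task

Two split mould boxes stand on the bench: the green one is already latched shut, the blue one still stands open by a narrow gap. On the blue one, tip the steel claw of its draw latch over so that it hooks over the brass keeper bar, then swing the red lever back and down until it lies flat, over centre, so that the latch holds the two halves drawn together by itself.

Things in the scene. Friction and masses are not known exactly. Their poses are not given: they have to be found in the camera images.
- mould_blue: Blue split mould box, fixed to the bench; a like green box beside it is latched shut and shows the finished state. Origin: centre of its underside, z up. Base plate 206 x 116 x 8 mm; two halves 90 mm wide, tops at z = 58 mm: the lever's from x = -90 to 2 mm (nearer the robot), the keeper's from 11 to 91 mm while open. The draw latch lies along x on top, in the plane y = 0.
- keeper (a point): Centre of the keeper: a brass bar, 8 mm diameter, 56 mm long along the box's y, on two posts on the half that moves; at x = 41, z = 74 mm of the box while open. It moves with that half.
- pivot (a point): Centre of the lever's fixed hinge pin, which runs along the box's y; at x = -25, z = 74 mm of the box. The lever (18 mm wide, 11 mm thick, red grip) reaches 66 mm from it. Mind the tall engine on a red stand at the left of the bench (x 0.3 to 0.65 m, y beyond 0.35 m in the robot's frame, about 0.5 m high): go round in front of it.
- mould_blue_lever (a joint): Lever angle (rad). At 0 it stands 80 degrees up from the box's +x; it grows as the lever swings back to -x and down. At 1.745 (stop) it lies level, pointing to -x, upper face at z = 80 mm. It stays where left (0.05 N m friction). With the claw hooked it needs up to about 5 N at the grip until past centre near 1.48; then the pull holds it down.
- mould_blue_claw (a joint): Claw angle on the lever (rad); elevation from +x = 1.571 + lever - claw. Its pin rides on the lever, 24 mm from the pivot, 15 degrees further in the closing sense. Two rods 28 mm apart straddle the lever and carry a plate 34 mm wide, 62 to 91 mm from the pin, lip turned down. Starts about upright, plate 155 to 190 mm over the bench; tipped 20 degrees to +x it falls onto the keeper.
- mould_blue_half (a joint): How far the keeper's half is drawn towards the lever's half (m): 0 open (9 mm gap), about 0.007 when properly latched (2 mm gap left), stop at 0.009. A springy seal pushes it back to 0 (5 N at 0, 22 N at 0.007), so it stays in only while the hooked latch holds it.

How it is judged:
On the way:
1. the claw has been laid over onto the keeper while the lever still stands up (value of joint mould_blue_claw above 1.6 rad and value of joint mould_blue_lever below 1 rad), for 0.1 s.
At the end, for the whole second after the job is handed in: The lever lies down over centre (joint beyond 1.6 of 1.745 rad), the claw is hooked over the keeper (claw joint beyond 2.9 rad), and the keeper's half is held drawn in by more than 5 mm with nothing else pressing on it (value of joint mould_blue_lever above 1.6 rad and value of joint mould_blue_half above 0.005 m and value of joint mould_blue_claw above 2.9 rad); the robot touches nothing.
It also fails if it takes over 38 s, if anything falls off the work surface, if the arm or the gripper's body presses on something with over 40 N, if the wrist force passes 120 N, or if a joint passes its speed limit or range.

## Working session

There is one attempt and no reset: what is moved stays moved. The work goes in short steps, Python scripts to look and compute and a tool call to move; the robot and the scene stay as the last step left them, time stands still between calls to the robot, and variables do not carry over. Pictures are saved under pics/ and viewed, at most 10 in all, crops included, and the job is handed in when it is done.

Besides the shell and the picture viewer there is one more tool, called after "Call:" as name([rows], argument=value, ...), one row to a line, values as JSON. jog_arm: Moves the arm, as the interface text tells. Scaled input: -1 to 1 covers 0.025 m each way for a shift and 6 degrees each way for a turn. Its arguments: {"type":"object","properties":{"series":{"type":"array"}},"required":["series"]}

```bash
mkdir -p pics; python3 - <<'E'
from station import ctrl
import cv2,json
for n in("scene","top"):
    cv2.imwrite(f"pics/{n}0.png",ctrl.grab_frame(n)[:,:,::-1]); c=ctrl.get_calibration(n); print({k:(v.tolist() if hasattr(v,'tolist') else v) for k,v in c.items()})
print(ctrl.observe())
E
```

```text
{'fx': 583.6620269314387, 'fy': 583.6620269314387, 'cx': 316.3727217548137, 'cy': 237.70986893271257, 'cam_to_world': [[0.6076279210311174, 0.33837588107114946, -0.718533278764961, -0.09279418847047011], [-0.7941077287578836, 0.27417548685573445, -0.5424211625060514, -0.454423850325483], [0.013461972752808016, 0.9001830733338325, 0.4353035834597027, 0.45014554822156605], [0.0, 0.0, 0.0, 1.0]]}
{'fx': 461.27784262276066, 'fy': 461.27784262276066, 'cx': 320.7555346551081, 'cy': 235.36622186063218, 'cam_to_world': [[0.003063023022549455, 0.9924869739740613, -0.12231199606651116, 0.4444523856603848], [-0.999116551097478, 0.008163916051451031, 0.04122460185114793, 0.018392283567943337], [0.041913425212503706, 0.12207766776325543, 0.9916351687089563, 0.9425023777031982], [0.0, 0.0, 0.0, 1.0]]}
{'time_s': 0.1, 'q': array([-1.14590507e+00,  2.64695935e-01,  1.60528897e+00,  1.81065183e-05,
        1.27370850e+00, -3.68857643e-02]), 'qvel': array([-0.00016684, -0.00136941, -0.00279318, -0.00073521,  0.0003472 ,
        0.00028765]), 'effort': array([ 1.22139489e-03, -5.16708219e+01, -3.68588340e+01, -1.22809124e-04,
        6.34480952e-03,  1.30724845e-05]), 'ee_pos': array([ 0.30046761, -0.60366807,  0.2300465 ]), 'tcp_rot': array([-3.13949397e+00, -9.47605733e-05,  4.61771604e-01]), 'ft_force': array([-1.02959124, -0.5056625 , -0.32446233]), 'moment': array([-0.01277444, -0.05478922, -0.0208102 ]), 'gripper_force': 0.0, 'gripper_width': 0.08495797407914121}
```

View pics/scene0.png

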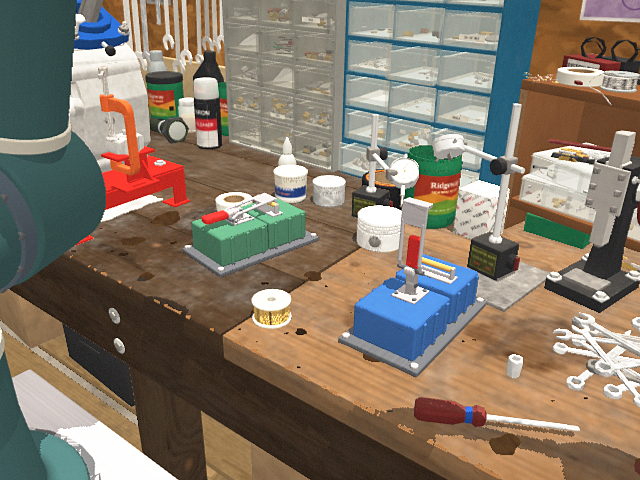

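View pics/top0.png

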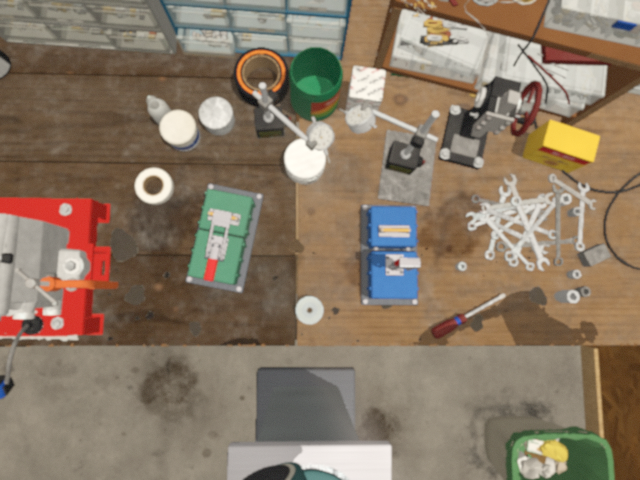

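The blue box stands at about (390,255) in top and (410,310) in scene, with its claw and lever upright. I'll enlarge both views.

```bash
python3 - <<'E'
import cv2,numpy as np
a=cv2.imread("pics/scene0.png")[190:380,330:490]; b=cv2.imread("pics/top0.png")[195:315,345:435]
a=cv2.resize(a,None,fx=3,fy=3,interpolation=2); b=cv2.resize(b,None,fx=3.5,fy=3.5*1.0,interpolation=2)
o=np.zeros((570,800,3),np.uint8); o[:570,:480]=a; o[:420,485:800]=b
cv2.imwrite("pics/c1.png",o)
E
```

```text
(no output)
```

View pics/c1.png

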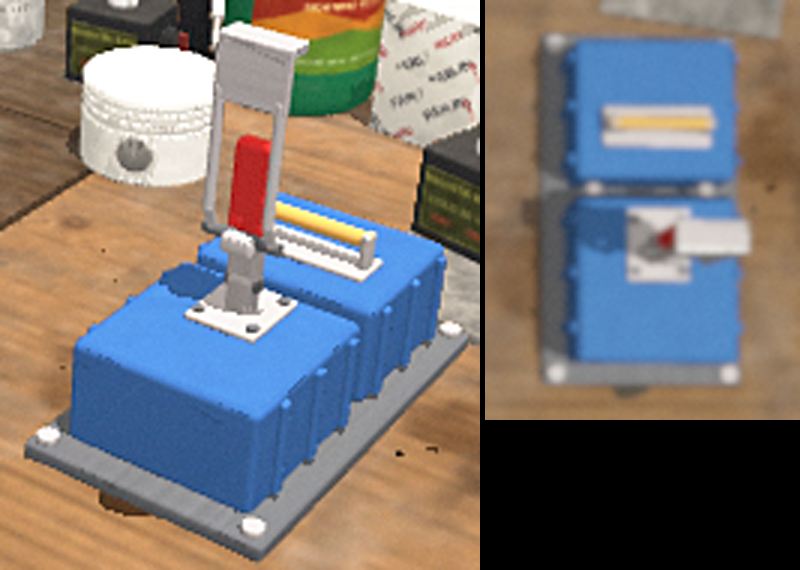

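```bash
cat > h.py <<'E'
from station import ctrl
import numpy as np
C={n:ctrl.get_calibration(n) for n in("scene","top")}
def proj(n,P):
    c=C[n];T=np.linalg.inv(np.array(c["cam_to_world"]));p=T[:3,:3]@np.asarray(P)+T[:3,3]
    return np.array([c["cx"]+c["fx"]*p[0]/-p[2],c["cy"]-c["fy"]*p[1]/-p[2]])
S=lambda u,v:np.array([330+u/3,190+v/3]); T=lambda u,v:np.array([345+(u-485)/3.5,195+v/3.5])
E
python3 - <<'E'
from h import *
from scipy.optimize import least_squares
obs=[("top",T(556,43),(1,1)),("top",T(557,373),(-1,1)),("top",T(730,373),(-1,-1)),("scene",S(47,435),(-1,1)),("scene",S(253,526),(-1,-1)),("scene",S(452,328),(1,-1)),
("top",T(603,119),(.041,.028,.076)),("top",T(714,124),(.041,-.028,.076)),("scene",S(371,239),(.041,-.028,.074))]
def W(p,P):
    c,s=np.cos(p[2]),np.sin(p[2]);return np.array([p[0]+c*P[0]-s*P[1],p[1]+s*P[0]+c*P[1],P[2]])
def f(p):
    r=[]
    for n,uv,k in obs:
        P=k if len(k)==3 else (k[0]*(.103-p[3]),k[1]*(.058-p[3]),.011)
        r+=list(proj(n,W(p,P))-uv)
    return np.array(r)
s=least_squares(f,[.45,-.13,0,.01],loss="soft_l1");p=s.x;print(p,np.round(f(p).reshape(-1,2),1).tolist())
c,sn=np.cos(p[2]),np.sin(p[2])
for n,P in dict(pivot=(-.025,0,.074),keeper=(.041,0,.074)).items(): print(n,W(p,P))
# claw plate top edge seen in scene at crop (224,26),(308,40): solve x,z with y=+-17
g=lambda q:np.r_[proj("scene",W(p,(q[0],.017,q[1])))-S(222,27),proj("scene",W(p,(q[0],-.017,q[1])))-S(306,42),proj("top",W(p,(q[0],0,q[1])))-T(712,237)]
q=least_squares(g,[-.02,.19]);print("plate top box x,z",q.x,q.fun)
E
```

```text
[ 0.52275739 -0.16126124 -0.00312085  0.00755157] [[-0.4, 0.0], [-0.2, -0.7], [0.1, -0.4], [-0.5, -0.2], [0.1, 0.4], [-0.8, 0.2], [2.7, 0.4], [0.1, -0.7], [0.1, 0.9]]
pivot [ 0.49775751 -0.16118322  0.074     ]
keeper [ 0.56375719 -0.1613892   0.074     ]
plate top box x,z [-0.02856213  0.18814019] [ 0.90082608 -0.95392916 -1.77885329  0.94088827  0.5084688  -0.58293186]
```

Call:
jog_arm([
  [[0, 0, 0.88, 0, 0, 0, 0], [0, 0, 0.88, 0, 0, 0, 0], [0, 0, 0.88, 0, 0, 0, 0], [0, 0, 0.88, 0, 0, 0, 0], [0, 0, 0.88, 0, 0, 0, 0], [0, 0, 0, 0.3, -0.9, 0, 0], [0, 0, 0, 0.33, -1, 0, 0], [0, 0, 0, 0.33, -1, 0, 0], [0, 0, 0, 0.33, -1, 0, 0], [0, 0, 0, 0.33, -1, 0, 0]],
])

```text
time_s: 1.1
ee_pos: [0.3411, -0.4804, 0.2306]
tcp_rot: [-3.141, 0.001, 0.001]
ft_force: [0.5, -0.0, -0.3]
gripper_width: 0.0002
gripper_force: 0.0
```

Call:
jog_arm([
  [[0, 0, 0, 0.33, -1, 0, 0], [0, 0, 0, 0.33, -1, 0, 0], [0, 0, 0, 0.33, -1, 0, 0], [0, 0, 0, 0.33, -1, 0, 0], [0, 0, 0, 0.33, -1, 0, 0], [0, 0, 0, 0.33, -1, 0, 0], [0, 0, 0, 0.33, -1, 0, 0], [0, 0, 0, 0.33, -1, 0, 0], [0, 0, 0, 0.33, -0.9, 0, 0], [0, 0, 0, 0, 0, 0, 0]],
])

```text
time_s: 2.1
ee_pos: [0.4154, -0.2568, 0.2308]
tcp_rot: [-3.14, 0.0, 0.004]
ft_force: [0.2, -0.3, -0.8]
gripper_width: -0.0
gripper_force: 0.0
```

Call:
jog_arm([
  [[0, 0, 0, 0.3, -0.95, 0, 0], [0, 0, 0, 0.3, -0.95, 0, 0], [0, 0, 0, 0.3, -0.95, 0, 0], [0, 0, 0, 0.3, -0.95, 0, 0], [0, 0, 0, 0, 0, 0.8, 0], [0, 0, 0, 0, 0, 0.8, 0], [0, 0, 0, 0, 0, 0.65, 0], [0, 0, 0, 0, 0, 0, 0], [0, 0, 0, 0, 0, 0, 0]],
])

```text
time_s: 3.0
ee_pos: [0.4447, -0.1646, 0.1749]
tcp_rot: [-3.141, 0.001, 0.001]
ft_force: [0.2, -0.6, 0.6]
gripper_width: -0.0005
gripper_force: 0.0
```

Call:
jog_arm([
  [[0, 0, 0, 0.4, 0, 0, 0], [0, 0, 0, 0.4, 0, 0, 0], [0, 0, 0, 0.4, 0, 0, 0], [0, 0, 0, 0.4, 0, 0, 0], [0, 0, 0, 0.4, 0, 0, 0], [0, 0, 0, 0.4, 0, 0, 0], [0, 0, 0, 0.4, 0, 0, 0], [0, 0, 0, 0, 0, 0, 0]],
])

```text
time_s: 3.8
ee_pos: [0.5165, -0.1641, 0.1751]
tcp_rot: [3.142, -0.001, 0.002]
ft_force: [0.4, 0.3, -0.2]
gripper_width: -0.0001
gripper_force: 0.0
```

```bash
python3 - <<'E'
from station import ctrl
import cv2
a=ctrl.grab_frame("scene")[:,:,::-1][170:390,310:510]
cv2.imwrite("pics/s2.png",cv2.resize(a,None,fx=2.5,fy=2.5,interpolation=2))
E
```

```text
(no output)
```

View pics/s2.png

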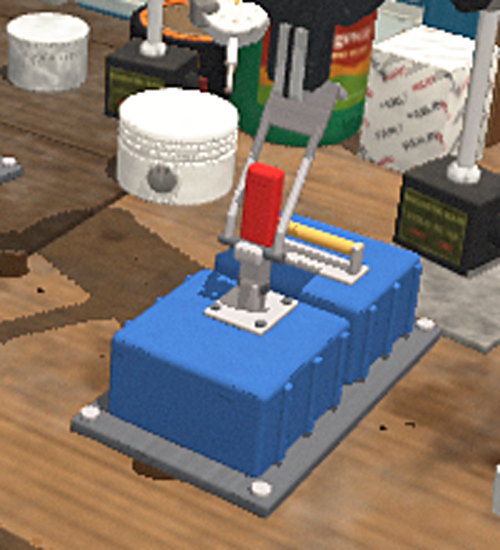

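The finger, at about (290,60) in the crop, is tipping the claw forward. The lever still stands up, so I'll keep pushing.

Call:
jog_arm([
  [[0, 0, 0, 0.4, -0.1, 0, 0], [0, 0, 0, 0.4, 0, 0, 0], [0, 0, 0, 0.4, 0, 0, 0], [0, 0, 0, 0.4, 0, 0, 0], [0, 0, 0, 0, 0, 0, 0], [0, 0, 0, 0, 0, 0, 0], [0, 0, 0, 0, 0, 0, 0], [0, 0, 0, 0, 0, 0, 0]],
])

```text
time_s: 4.65
ee_pos: [0.5546, -0.1615, 0.1749]
tcp_rot: [-3.141, 0.0, 0.001]
ft_force: [0.8, -0.2, -0.0]
gripper_width: 0.0006
gripper_force: 0.0
```

```bash
python3 - <<'E'
from station import ctrl
import cv2
a=ctrl.grab_frame("scene")[:,:,::-1][170:390,310:510]
cv2.imwrite("pics/s3.png",cv2.resize(a,None,fx=2.5,fy=2.5,interpolation=2))
E
```

```text
(no output)
```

View pics/s3.png

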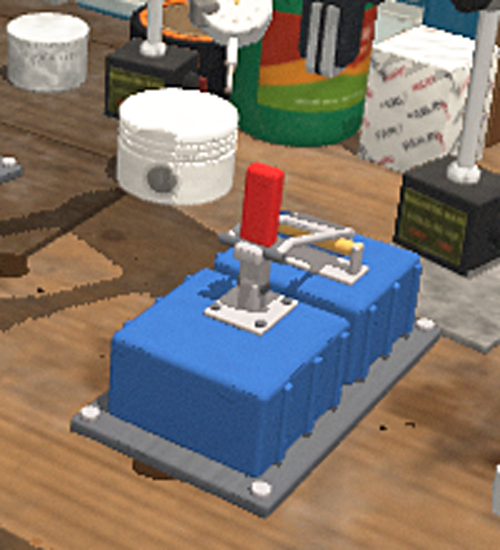

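The claw lies over the brass keeper at about (345,243), and the lever still stands at (265,205). Next I lower the finger in front of the lever and push it back.

Call:
jog_arm([
  [[0, 0, 0, 0, 0, 0.8, 0], [0, 0, 0, 0, 0, 0.8, 0], [0, 0, 0, 0, 0, 0.36, 0], [0, 0, 0, -0.4, 0, 0, 0], [0, 0, 0, -0.4, 0, 0, 0], [0, 0, 0, -0.4, 0, 0, 0], [0, 0, 0, -0.4, 0, 0, 0], [0, 0, 0, -0.36, 0, 0.02, 0], [0, 0, 0, -0.36, 0, 0.03, 0], [0, 0, 0, 0, 0, 0, 0]],
])

```text
time_s: 5.7
ee_pos: [0.4959, -0.1617, 0.125]
tcp_rot: [3.141, 0.0, 0.001]
ft_force: [1.3, -0.2, 0.1]
gripper_width: -0.0001
gripper_force: 0.1
```

```bash
python3 - <<'E'
from station import ctrl
import cv2
a=ctrl.grab_frame("scene")[:,:,::-1][170:390,310:510]
cv2.imwrite("pics/s4.png",cv2.resize(a,None,fx=2.5,fy=2.5,interpolation=2))
E
```

```text
(no output)
```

View pics/s4.png

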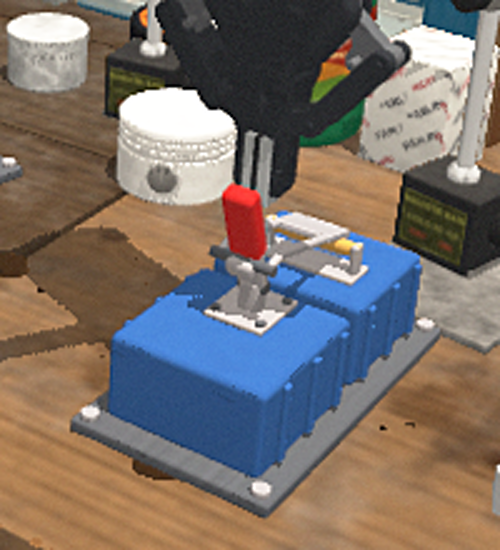

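The lever leans back at (243,222) and the claw still lies over the keeper at (345,243). I'll carry on along the arc.

Call:
jog_arm([
  [[0, 0, 0, -0.33, 0, 0.12, 0], [0, 0, 0, -0.33, 0, 0.18, 0], [0, 0, 0, -0.27, 0, 0.22, 0], [0, 0, 0, -0.25, 0, 0.28, 0], [0, 0, 0, -0.14, 0, 0.24, 0], [0, 0, 0, -0.12, 0, 0.24, 0], [0, 0, 0, 0, 0, 0, 0]],
])

```text
time_s: 6.45
ee_pos: [0.4592, -0.1612, 0.0911]
tcp_rot: [-3.14, 0.003, 0.001]
ft_force: [-0.9, 0.3, 0.1]
gripper_width: -0.0001
gripper_force: 0.0
```

Call:
jog_arm([
  [[0, 0, 0, -0.08, 0, 0.26, 0], [0, 0, 0, -0.05, 0, 0.26, 0], [0, 0, 0, 0, 0, 0.06, 0], [0, 0, 0, 0, 0, 0, 0], [0, 0, 0, 0, 0, 0, 0]],
])

```text
time_s: 6.95
ee_pos: [0.4577, -0.1616, 0.0793]
tcp_rot: [-3.141, 0.001, 0.001]
ft_force: [-3.0, 1.5, 12.1]
gripper_width: -0.0002
gripper_force: 6.0
```

```bash
python3 - <<'E'
from station import ctrl
import cv2
a=ctrl.grab_frame("scene")[:,:,::-1][170:390,310:510]
cv2.imwrite("pics/s5.png",cv2.resize(a,None,fx=2.5,fy=2.5,interpolation=2))
E
```

```text
(no output)
```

View pics/s5.png

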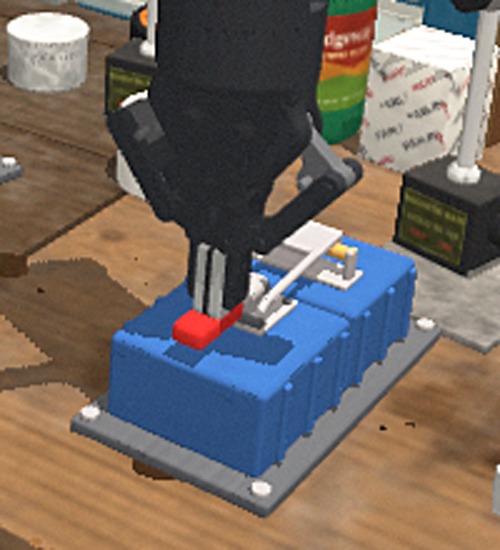

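The lever looks flat under the finger at (200,325), with the plate over the keeper. I'll back off straight up and check.

Call:
jog_arm([
  [[0, 0, 0, 0, 0, -0.6, 0], [0, 0, 0, 0, 0, -1, 0], [0, 0, 0, 0, 0, -1, 0], [0, 0, 0, 0, 0, -1, 0], [0, 0, 0, 0, 0, -1, 0], [0, 0, 0, 0, 1, -0.5, 0], [0, 0, 0, 0, 1, 0, 0], [0, 0, 0, 0, 1, 0, 0], [0, 0, 0, 0, 1, 0, 0], [0, 0, 0, 0, 0, 0, 0]],
])

```text
time_s: 8.0
ee_pos: [0.4577, -0.264, 0.2051]
tcp_rot: [3.141, 0.001, -0.001]
ft_force: [-0.4, 0.1, 0.5]
gripper_width: -0.0001
gripper_force: 0.0
```

Call:
jog_arm([
  [[0, 0, 0, 0, 1, 0, 0], [0, 0, 0, 0, 1, 0, 0], [0, 0, 0, 0, 1, 0, 0], [0, 0, 0, 0, 1, 0, 0], [0, 0, 0, 0, 1, 0, 0], [0, 0, 0, 0, 0, 0, 0], [0, 0, 0, 0, 0, 0, 0]],
])

```text
time_s: 8.7
ee_pos: [0.4578, -0.3859, 0.2049]
tcp_rot: [-3.14, 0.001, 0.0]
ft_force: [-0.1, 0.8, -0.1]
gripper_width: -0.0001
gripper_force: 0.0
```

```bash
python3 - <<'E'
from station import ctrl
import cv2,numpy as np
a=ctrl.grab_frame("scene")[:,:,::-1][190:380,330:490]; b=ctrl.grab_frame("top")[:,:,::-1][195:315,345:435]
o=np.zeros((570,800,3),np.uint8); o[:570,:480]=cv2.resize(a,None,fx=3,fy=3,interpolation=2); o[:420,485:800]=cv2.resize(b,None,fx=3.5,fy=3.5,interpolation=2)
cv2.imwrite("pics/c6.png",o)
E
```

```text
(no output)
```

View pics/c6.png

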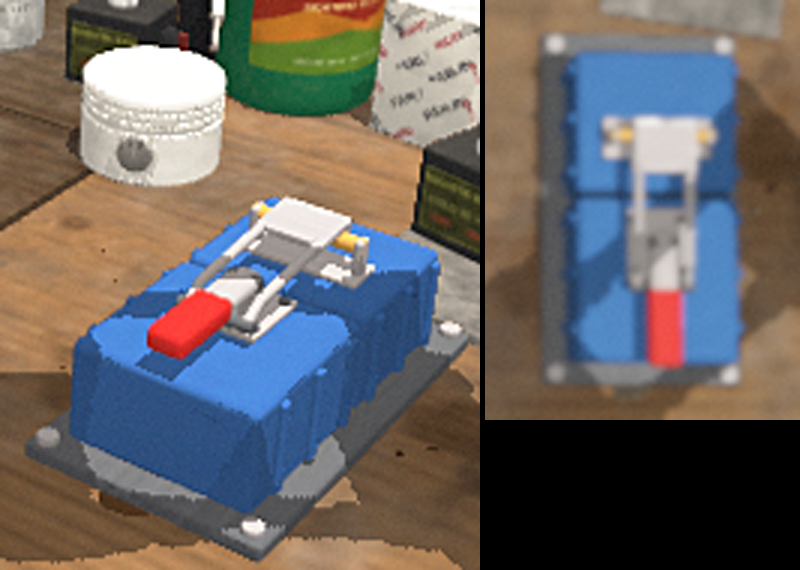

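The lever lies flat at (190,325) and the claw is hooked over the keeper. In top, the keeper has moved from row 122 to row 134 (about 6.5 mm) and the gap is nearly closed, with the robot clear. I'm handing in.

```bash
python3 -c "
from station import ctrl
print(ctrl.hand_in())"
```

```text
the job is handed in; nothing more can be done
None
```

The blue mould's latch is hooked over the keeper and its lever lies flat. The keeper's half is drawn in by about 6.5 mm as measured in the top picture. The job was handed in at about 9 s with the robot clear; the hand-in call gave no verdict.

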